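# Clip the cover plate and hold up the repair carrier

## Task

Take the spring clamp off its parking strip and clip it down over the top edge of the carrier's end wall, so that it pinches the loose cover plate and the wall together and stays there by itself. Then take the carrier by its bridge handle, lift it with everything on it straight up about 12 cm clear of the bench, and finish still holding it there in the air, level and motionless, for inspection from below: the program ends while holding, nothing is put down. Never tip the carrier, and leave the other things on the bench where they are.

Things in the scene. Friction and masses are not known exactly. Their poses are not given: they have to be found in the camera images.
- carrier: Loose aluminium carrier, 0.40 kg empty, 0.7 kg in all, balanced about its handle. Base plate 240 (x) x 110 (y) x 6 mm; origin: centre of its underside, z up. Stub with bearing at the -x end. At the +x end an end wall (x 110 to 115 mm, 90 mm wide, top at z 60 mm) with the cover plate in a groove inside it (x 104 to 110 mm; lip x 99 to 104 mm, top at z 20 mm). Bridge handle across x = 0.
- carrier_grip (a point): Middle of the carrier's black handle bar, 120 mm above its underside. The bar lies along the carrier's y between two posts (y = +-47 mm), is 16 mm thick in x and 24 mm tall, with flat sides: pinch it across the carrier's x, from above, with 30 N or more. Axes as the carrier's.
- carrier_clip (a point): Where the clamp goes: middle of the top edge of wall and cover plate, 60 mm above the carrier's underside, at its x = 110 mm. Wall 5 mm + plate 5 mm thick in x, up to 1 mm apart; the plate may lean inward a few mm. The clamp may sit up to 30 mm to either side (y). Axes as the carrier's.
- clamp: Loose steel spring clamp, 0.08 kg, jaws down. Origin on its hinge pin (10 mm thick, 26 mm long in y); z up, opens along x, both sides alike. Clipped on, the pin rests on the edge, origin 5 mm above it. Two flat handles, 18 mm wide, from 6 to 47 mm above the pin, lean out when clipped on (outer width 50 mm at the top). Grip them from above across x, e.g. 34 mm above the pin.
- clamp_jaw (a joint): Angle of each jaw (both alike): 0 clipped on a 10 mm edge, 0.28 rad squeezed to the stop, -0.15 closed on nothing. 6 to 10 N on the handles squeezes it, 20 N or more holds it firm: handles then parallel, 22 mm over the outside, and it can be carried so. Pads reach 36 mm below the pin, gap 10 mm clipped on, 27 mm squeezed; the spring presses them with about 6 N.
- strip: Fixed parking strip: grey foot 70 (x) x 170 (y) x 8 mm carrying an upright wooden bar along its y, 10 mm thick in x, 160 mm long, top edge 60 mm above the bench. Origin at the centre of its underside on the bench. The clamp starts astride the bar, within 50 mm of its middle, with its x along the strip's x.
- cover: Loose rectangular steel cover plate with bolt holes, 5 (x) x 80 (y) x 54 mm, 0.08 kg, standing in the carrier's groove against the end wall; origin at the middle of its lower edge, 6 mm above the carrier's underside; its top is level with the wall's.
- bearing: Loose steel bearing ring, 68 mm outside, 30 mm bore, 17 mm high, 0.20 kg, flat on the carrier over a 27 mm stub 12 mm high; origin at the centre of its underside, 75 mm from the carrier's middle along its -x.
- screwdriver: Bystander: loose screwdriver, 190 mm, lying beside the carrier, to be left alone.
- hub: Bystander: loose stepped steel hub, 54 mm wide, 34 mm high, standing beyond the far end of the strip, to be left alone.
- wrench: Bystander: loose wrench lying at the far side of the bench, to be left alone.
- oil: Bystander: loose grey bottle, 54 mm wide, 150 mm high, towards the far right of the bench, to be left alone.
- hammer: Bystander: loose hammer lying near the robot to its right, to be left alone.
There are look-alikes about, which are no part of the job. What is shaped like the clamp but green or yellow is not meant.

How it is judged:
By the outcome, as a careful person would: the job done as asked, in the order asked, and still so for the second after the job is handed in, while the arm keeps its last pose, push and grip.
It also fails if it takes over 58 s, if anything falls off the work surface, if the arm or the gripper's body presses on something with over 40 N, if the wrist force passes 120 N, or if a joint passes its speed limit or range.

## Robot

A 6-joint arm with a two-finger parallel gripper is mounted at the origin on the work surface. World frame = base frame: x ahead of the robot, y to its left, z up, the work surface at z = 0. Lengths are in m, angles in rad, forces in N, time in s.
With the tool pointing down it reaches from about 0.4 to 0.925 m from the base axis. Payload 12.5 kg.
Tool frame: the origin (TCP) lies on the centre line of the jaws, within the pads' length; the fingertips stand 11 mm ahead of it and the grasp point (between the pads) lies 8 mm behind it (r.tcp_to_tips is the distance from the TCP to the fingertips, in m); y points along the fingers, x is the direction in which the jaws open and shut, and the axes are right-handed (so a half turn about y gives the same grasp; the last joint's range is limited). The gripper opens to 95 mm and grips with 3 to 60 N. Pads are 20 mm wide; open, the fingers measure 119 mm over their backs; the gripper's body (75 mm by 180 mm) begins 59 mm behind the grasp point.
Start: joints at [-1.447, 0.491, 1.559, -0, 1.092, -0.106], TCP at [0.142, -0.609, 0.226] pointing down, gripper open.
Joint ranges: [-3.1, 3.1], [-0.84, 2.19], [0.05, 2.79], [-1.13, 4.28], [0.06, 2.93], [-2.69, 2.69]. Speed limits (rad/s): [2.22, 2.22, 2.79, 3.14, 3.14, 3.14].

## Interface

Orientations are given as a rotation vector (axis times angle).
In Python, from workcell import r gives the robot as it stands.
- The arm moves only by the shell command python3 -m crank 'ROWS' [FORCE]. ROWS is text: rows parted by semicolons, each of 7 numbers parted by spaces: the turn, a rotation vector about the tool's x, y, z in rad, then the shift along the tool's x, y, z in cm, then the closure, from 0 (fully open) to 1 (shut). In form: ax ay az x y z grip; .... A call has 1 to 5 rows; each row is the pose to reach, as a shift and turn from the pose commanded when the call began, along the tool's axes at that moment; what a row does not reach only later rows make up. A row lasts 1/8 s, in which the tool goes at most 62.5 mm and 10.7 degrees, less where a joint would pass 70% of its speed; a pose out of reach is approached as far as the arm can. A call with a gripper value outside its range is refused whole. The fingers move at their own pace and stop on an object; FORCE is the grip in N (left out, the last holds). Time passes only in rows, so rows that repeat a pose let the fingers close. It gives the time, the measured TCP pose, the force and the opening at its end, in the units of the state.
- r.state(): the state, without advancing time (a new reading comes with each control period).
- r.capture(name): name is "side" or "top"; returns a dict with "pixels" (384x512x3 uint8, red, green, blue), "K" (3x3 intrinsics, pixels), "origin" and "rotation" of the camera in the world. Camera axes: x right, y up, looking along -z (the intrinsics and any distortion apply to the point x, -y, -z); pixel columns grow to the right and rows downward; lengths in m; the calibration is good to about 2 mm. A picture is of the moment at which its call begins. There is no depth.
- r.sign_off(): hands the job in, once; it reports no verdict.
The state is a dict: "clock": time; "qpos": joint angles; "joint_velocities": joint speeds; "effort": joint torques, N m; "eef_pos": TCP position; "eef_rot": TCP orientation; "force": force on the tool from outside, world axes, zero at the start; "torque": the same for the moment, N m; "grip_width": opening from 0.0 (shut) to 1.0 (fully open).
Only numpy, scipy, OpenCV 4.12 (cv2) and the standard library are available. Lean on these libraries where they do the work, as an engineer would, in place of code of your own. Each camera call takes 0.05 s, during which the arm holds its last target. There are 200 camera calls.

## Working session

There is one attempt and no reset: what is moved stays moved. The work goes in short steps, Python scripts to look and compute and a shell command to move; the robot and the scene stay as the last step left them, time stands still between calls to the robot, and variables do not carry over. Pictures are saved under pics/ and viewed, about 8 in all and at most 12, crops included, and the job is handed in when it is done.

```bash
mkdir -p pics; ls; python3 - <<'E'
from workcell import r
import cv2
s=r.state();print(s)
for n in("top","side"):
    c=r.capture(n);cv2.imwrite(f"pics/{n}0.png",cv2.resize(c["pixels"][:,:,::-1],(800,600),interpolation=cv2.INTER_CUBIC))
    print({k:v for k,v in c.items() if k!="pixels"})
E
```

```text
pics
{'clock': 0.0, 'qpos': array([-1.44657224e+00,  4.91581587e-01,  1.55946300e+00,  4.48857205e-06,
        1.09169233e+00, -1.05570371e-01]), 'joint_velocities': array([ 0.00089437, -0.00018998, -0.00023518,  0.00034209, -0.00076084,
       -0.0010951 ]), 'effort': array([-3.49167363e-03, -6.12653446e+01, -2.58185345e+01,  6.90958486e-02,
        4.81200521e-02, -9.56102440e-05]), 'eef_pos': array([ 0.14237267, -0.60832594,  0.22504339]), 'eef_rot': array([-1.30834043,  1.0388203 , -1.03746061]), 'force': array([-0.1601748 , -1.1490984 ,  0.72650341]), 'torque': array([ 0.02624501, -0.01130981,  0.03381922]), 'grip_width': 1.0022368116140092}
{'K': array([[400.17826194,   0.        , 257.33346653],
       [  0.        , 400.17826194, 199.52221304],
       [  0.        ,   0.        ,   1.        ]]), 'origin': array([ 0.43434121, -0.10481122,  1.33998477]), 'rotation': array([ 0.05445198, -0.08550373, -1.57223543])}
{'K': array([[445.17849855,   0.        , 255.23760268],
       [  0.        , 445.17849855, 193.93702097],
       [  0.        ,   0.        ,   1.        ]]), 'origin': array([-0.05096935,  0.4685573 ,  0.87022167]), 'rotation': array([ 0.41769983, -0.95846579, -2.19610927])}
```

View pics/top0.png

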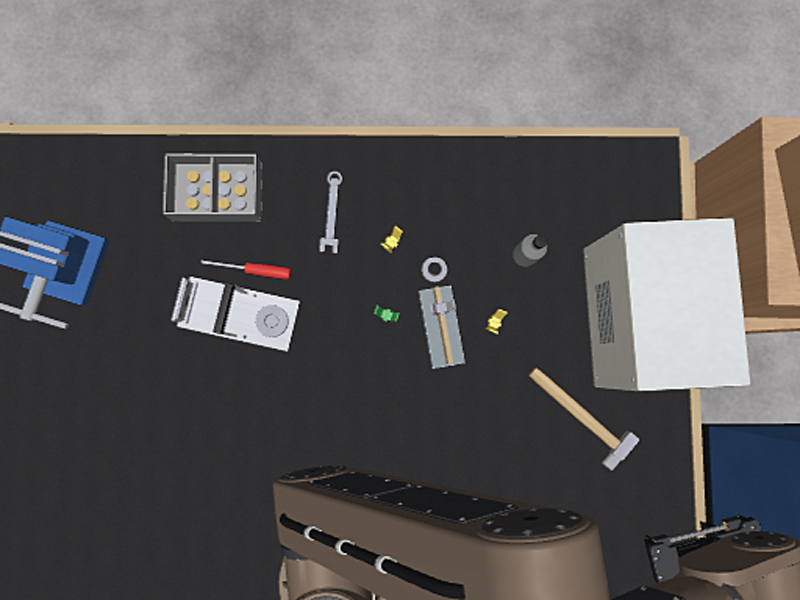

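View pics/side0.png

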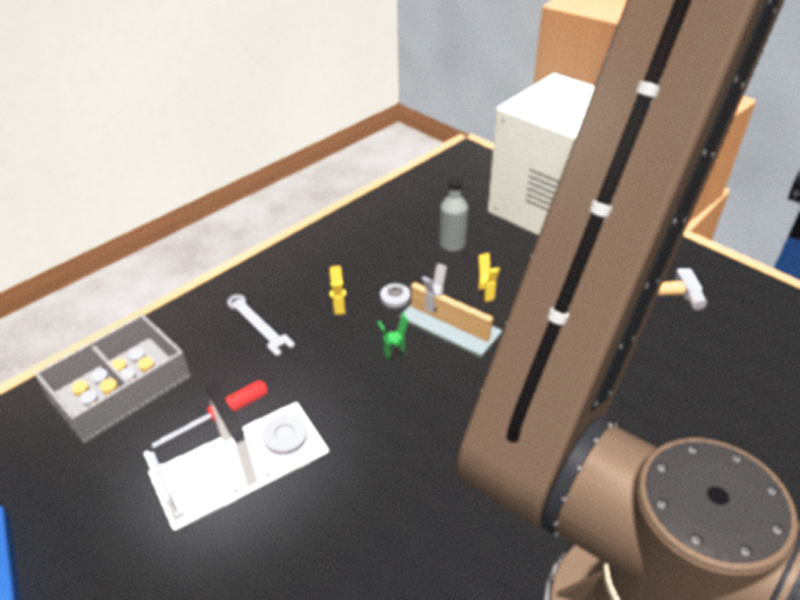

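Top view: the strip is at (442,326) with the grey clamp on it near (443,306). The carrier spans (178,278)–(298,350), with its wall end (+x) at the left and the bearing at (272,321). I'll enlarge both.

```bash
cat > h.py <<'E'
from workcell import r
import numpy as np, cv2
from scipy.spatial.transform import Rotation as R
from scipy.optimize import least_squares
def proj(c,P):
    p=(np.atleast_2d(P)-c["origin"])@R.from_rotvec(c["rotation"]).as_matrix()
    p=p*[1,-1,-1]; q=p@c["K"].T; return q[:,:2]/q[:,2:]
def unproj(c,uv,z):
    d=np.linalg.inv(c["K"])@[uv[0],uv[1],1]; d=R.from_rotvec(c["rotation"]).apply(d*[1,-1,-1])
    return c["origin"]+d*(z-c["origin"][2])/d[2]
def crop(c,x,y,w,h,s):
    return cv2.resize(np.ascontiguousarray(c["pixels"][y:y+h,x:x+w,::-1]),None,fx=s,fy=s,interpolation=cv2.INTER_CUBIC)
E
python3 - <<'E'
from h import *
c=r.capture("top"); d=r.capture("side")
a=crop(c,105,170,95,60,8)[:300*2]; cv2.imwrite("pics/a.png",a)
b=crop(c,262,180,40,60,9); e=crop(d,250,160,80,108,5)
print(a.shape,b.shape,e.shape)
cv2.imwrite("pics/b.png",np.hstack([b,e]))
E
```

```text
(480, 760, 3) (540, 360, 3) (540, 400, 3)
```

View pics/a.png

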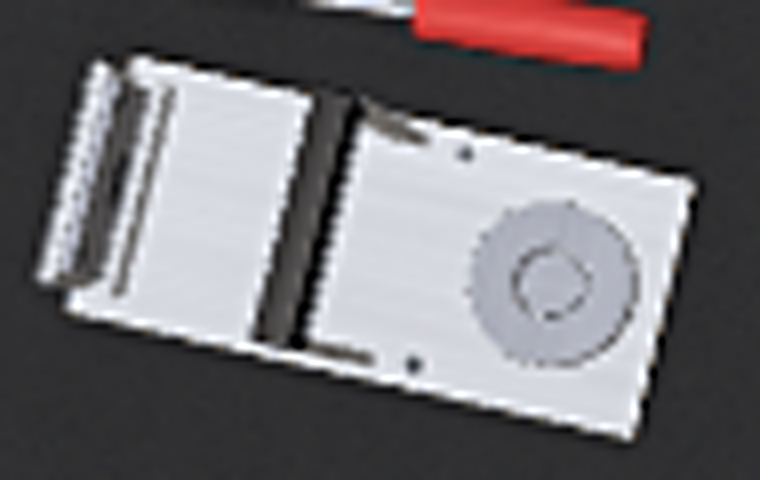

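View pics/b.png

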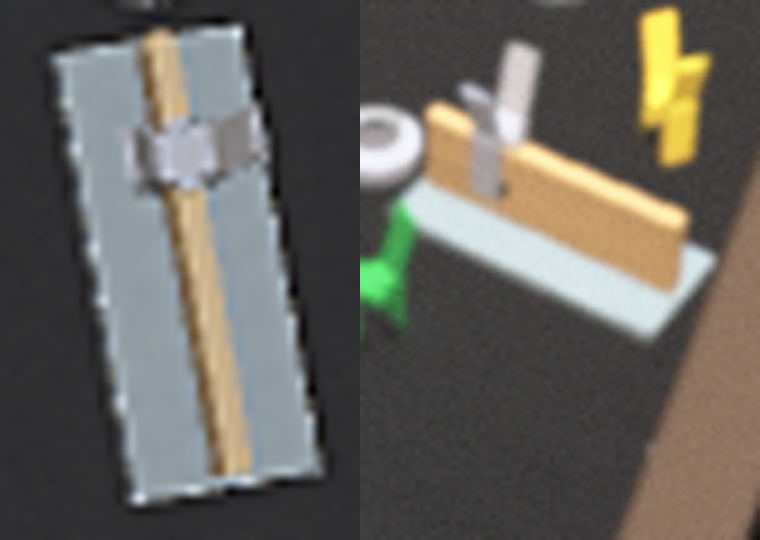

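Carrier crop: plate corners (130,57), (65,310), (695,183), (632,438); handle bar from (337,97) to (277,342). Strip crop: foot corners (55,58), (243,28), (322,470), (133,500); clamp pin about (185,155).

```bash
cat >> h.py <<'E'
def T(p,P): # p=x,y,yaw
    c,s=np.cos(p[2]),np.sin(p[2]); P=np.atleast_2d(P)
    return np.c_[p[0]+c*P[:,0]-s*P[:,1],p[1]+s*P[:,0]+c*P[:,1],P[:,2]]
E
python3 - <<'E'
from h import *
c=r.capture("top"); d=r.capture("side")
o=lambda p,x0,y0,s:(np.array(p)+.5)/s-.5+[x0,y0]
def fit(P,uv,p0):
    f=lambda p:(proj(c,T(p,P))-uv).ravel()
    s=least_squares(f,p0,loss="soft_l1"); print(np.round(s.x,4),np.degrees(s.x[2]),"res",np.round(s.fun,1)); return s.x
P=np.array([[120,-55,6],[120,55,6],[-120,-55,6],[-120,55,6],[8,-47,132],[-8,-47,132],[-8,47,132],[8,47,132],[115,-45,60],[115,45,60]])/1e3
# top-face plate corners, bar, wall
uv=o([[130,57],[65,310],[695,183],[632,438],[315,95],[358,100],[300,345],[255,338],[92,62],[40,280]],105,170,8)
pc=fit(P,uv,[.6,.2,1.4])
print("bearing check",proj(c,T(pc,[[-.075,0,.023]])),o([552,284],105,170,8))
P=np.array([[35,85,8],[-35,85,8],[-35,-85,8],[35,-85,8],[0,80,60],[0,-80,60]])/1e3
uv=o([[55,58],[243,28],[322,470],[133,500],[160,35],[232,470]],262,180,9)
ps=fit(P[[1,0,3,2,4,5]],uv,[.5,-.15,0.1])
q=unproj(c,o([183,155],262,180,9),.068); print("clamp pin",q)
y=(q[:2]-ps[:2])@[-np.sin(ps[2]),np.cos(ps[2])]; x=(q[:2]-ps[:2])@[np.cos(ps[2]),np.sin(ps[2])];print("in strip",x,y)
p=(np.array([[715-360,260],[650-360,338],[688-360,212],[428-360,105]])+.5)/5-.5+[250,160]
print("side pix",p.tolist());print(proj(d,T(ps,np.array([[35,-85,8],[-35,-85,8],[0,-80,60],[0,80,60],[35,85,8],[-35,85,8]])/1e3)))
E
```

```text
[0.551  0.2178 1.348 ] 77.23339108478125 res [ 0.6 -0.1  0.5  0.3  0.1 -0.2  0.2  0.1 -0.3 -0.3 -0.5  0.2 -0.9 -0.1
 -0.4 -0.4  0.7  0.2  0.2  0.2]
bearing check [[173.49975568 204.96044658]] [173.5625 205.0625]
[ 0.5225 -0.2147 -1.4085] -80.70368887105707 res [ 0.1 -0.6 -0.3 -0.6 -0.3  0.3 -0.   0.5  0.1 -0.2  0.6  0.5]
clamp pin [ 0.5565949  -0.20873342  0.068     ]
in strip -0.00034152453787771823 0.034654518250245646
side pix [[320.6, 211.6], [307.6, 227.2], [315.2, 202.0], [263.2, 180.6]]
[[321.28262905 211.61354449]
 [308.17699392 226.91253842]
 [314.65649856 204.4688065 ]
 [264.51954126 181.7300054 ]
 [270.0178321  188.12441561]
 [255.99625509 201.7340097 ]]
```

```bash
cat >> h.py <<'E'
CAR=np.array([.551,.2178,1.348]); STR=np.array([.5225,-.2147,-1.4085]); CLAMP=np.array([.5566,-.2090])
def goal(xy,z,yaw):  # z of TCP; jaws along yaw (mod pi), tool y down
    s=r.state(); Rc=R.from_rotvec(s["eef_rot"]); best=None
    for k in(0,np.pi):
        x=np.array([np.cos(yaw+k),np.sin(yaw+k),0]); y=np.array([0,0,-1.]); G=R.from_matrix(np.c_[x,y,np.cross(x,y)])
        t=(Rc.inv()*G).as_rotvec()
        print("opt",k," turn",np.round(t,3)," shift cm",np.round(Rc.inv().apply(np.r_[xy,z]-s["eef_pos"])*100,2))
    print("now",np.round(s["eef_pos"],4),"q",np.round(s["qpos"],2),"t",round(s["clock"],2),"w",round(s["grip_width"],3),"F",np.round(s["force"],1))
    print("tool axes\n",np.round(Rc.as_matrix(),3))
E
python3 - <<'E'
from h import *
goal(CLAMP,.2,STR[2])
goal(CAR[:2],.2,CAR[2])
c=r.capture("top")
for n,u,v,z in(("green",385,315,.03),("oil",530,250,.1),("hub",434,268,.034)):print(n,unproj(c,(u/1.5625,v/1.5625),z))
E
```

```text
opt 0  turn [-0.     0.067 -0.   ]  shift cm [-29.46   2.56  49.43]
opt 3.141592653589793  turn [-0.    -3.074  0.   ]  shift cm [-29.46   2.56  49.43]
now [ 0.1424 -0.6085  0.2255] q [-1.45  0.49  1.56 -0.    1.09 -0.11] t 0.3 w 1.003 F [-0.4 -0.7 -0.4]
tool axes
 [[ 0.228 -0.     0.974]
 [-0.974  0.     0.228]
 [-0.    -1.     0.   ]]
opt 0  turn [-0.    -2.689 -0.   ]  shift cm [-71.15   2.57  58.61]
opt 3.141592653589793  turn [ 0.     0.453 -0.   ]  shift cm [-71.15   2.57  58.61]
now [ 0.1424 -0.6085  0.2255] q [-1.45  0.49  1.56 -0.    1.09 -0.11] t 0.3 w 1.003 F [-0.4 -0.7 -0.4]
tool axes
 [[ 0.228 -0.     0.974]
 [-0.974  0.     0.228]
 [-0.    -1.     0.   ]]
green [ 0.54452752 -0.09499025  0.03      ]
oil [ 0.66968341 -0.38806446  0.1       ]
hub [ 0.64364532 -0.1986138   0.034     ]
```

```bash
python3 -m crank '0 0.007 0 -3 0 5 0; 0 0.013 0 -6 0 10 0; 0 0.02 0 -9 0 15 0; 0 0.027 0 -12 0 20 0; 0 0.033 0 -15 0 25 0'; python3 -m crank '0 0.007 0 -3 0 5 0; 0 0.014 0 -6 0 10 0; 0 0.02 0 -9 0 15 0; 0 0.03 0 -12 0 20 0; 0 0.034 0 -14.5 0 24.5 0'; python3 -c "
from h import *
goal(CLAMP,.14,STR[2])"
```

```text
clock: 0.98
eef_pos: [0.3528, -0.4042, 0.2258]
eef_rot: [-1.296, 1.063, -1.064]
force: [0.6, -0.8, -1.6]
grip_width: 1.0
clock: 1.6
eef_pos: [0.5649, -0.2138, 0.2257]
eef_rot: [-1.282, 1.088, -1.088]
force: [-0.2, -1.4, 0.3]
grip_width: 1.0
opt 0  turn [-0.     0.001  0.   ]  shift cm [-0.61  8.57 -0.74]
opt 3.141592653589793  turn [ 0.    -3.141  0.   ]  shift cm [-0.61  8.57 -0.74]
now [ 0.5649 -0.2138  0.2257] q [-0.47  0.46  1.61 -0.    1.07  0.94] t 1.6 w 1.0 F [-0.2 -1.4  0.3]
tool axes
 [[ 0.162  0.     0.987]
 [-0.987 -0.     0.162]
 [ 0.    -1.     0.   ]]
```

```bash
python3 -m crank '0 0 0 -0.6 3 -0.7 0; 0 0 0 -0.6 6 -0.7 0; 0 0 0 -0.6 8.5 -0.7 0; 0 0 0 -0.6 8.5 -0.7 0; 0 0 0 -0.6 8.5 -0.7 0' ; python3 - <<'E'
from h import *
goal(CLAMP,.091,STR[2])
c=r.capture("side"); d=r.capture("top")
cv2.imwrite("pics/c.png",np.hstack([crop(c,235,110,100,120,4),crop(d,250,170,90,120,4)]))
E
```

```text
clock: 2.22
eef_pos: [0.5561, -0.2109, 0.1416]
eef_rot: [-1.282, 1.088, -1.089]
force: [-0.6, 0.5, 0.5]
grip_width: 1.003
opt 0  turn [-0.001  0.     0.001]  shift cm [-0.19  5.06  0.08]
opt 3.141592653589793  turn [ 1.000e-03 -3.141e+00  1.000e-03]  shift cm [-0.19  5.06  0.08]
now [ 0.5561 -0.2109  0.1416] q [-0.47  0.54  1.72 -0.    0.87  0.93] t 2.23 w 1.003 F [-0.6  0.5  0.5]
tool axes
 [[ 0.162  0.001  0.987]
 [-0.987 -0.001  0.162]
 [ 0.001 -1.     0.001]]
```

View pics/c.png

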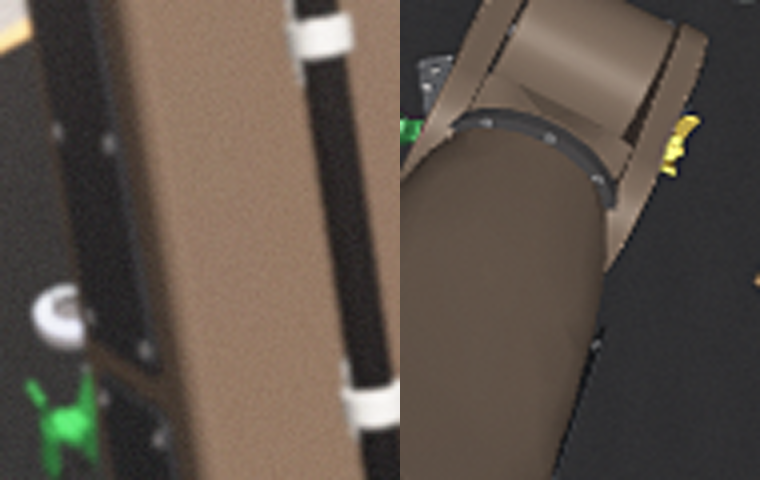

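```bash
python3 -m crank '0 0 0 -0.2 2 0.1 0; 0 0 0 -0.2 4 0.1 0; 0 0 0 -0.2 5.1 0.1 0; 0 0 0 -0.2 5.1 0.1 0.4; 0 0 0 -0.2 5.1 0.1 0.4' 5;  python3 -m crank '0 0 0 0 0 0 1;0 0 0 0 0 0 1;0 0 0 0 0 0 1;0 0 0 0 0 0 1' 4; python3 -c "
from h import *
goal(CLAMP,.091,STR[2])"
```

```text
clock: 2.95
eef_pos: [0.5567, -0.2088, 0.0904]
eef_rot: [-1.282, 1.087, -1.089]
force: [0.1, -1.5, 0.4]
grip_width: 0.844
clock: 3.45
eef_pos: [0.5564, -0.2087, 0.0898]
eef_rot: [-1.282, 1.088, -1.089]
force: [0.1, 0.7, 0.8]
grip_width: 0.493
opt 0  turn [-0.     0.001  0.   ]  shift cm [ 0.03 -0.12  0.01]
opt 3.141592653589793  turn [ 1.000e-03 -3.141e+00  0.000e+00]  shift cm [ 0.03 -0.12  0.01]
now [ 0.5564 -0.2087  0.0898] q [-0.47  0.61  1.76 -0.    0.76  0.94] t 3.45 w 0.493 F [0.1 0.7 0.8]
tool axes
 [[ 0.162  0.     0.987]
 [-0.987 -0.     0.162]
 [ 0.    -1.     0.   ]]
```

```bash
python3 -m crank '0 0 0 0 0 0 1;0 0 0 0 0 0 1;0 0 0 0 0 0 1;0 0 0 0 0 0 1' 4; python3 -m crank '0 0 0 0 0 0 1;0 0 0 0 0 0 1;0 0 0 0 0 0 1;0 0 0 0 0 0 1;0 0 0 0 0 0 1' 28
```

```text
clock: 3.95
eef_pos: [0.5564, -0.2087, 0.0897]
eef_rot: [-1.282, 1.088, -1.089]
force: [-0.6, -0.5, 3.7]
grip_width: 0.495
clock: 4.58
eef_pos: [0.557, -0.2086, 0.0908]
eef_rot: [-1.281, 1.087, -1.09]
force: [-1.2, 1.2, 13.2]
grip_width: 0.224
```

```bash
python3 -m crank '0 0 0 0 -0.5 0 1;0 0 0 0 -1.5 0 1;0 0 0 0 -3 0 1;0 0 0 0 -5 0 1; 0 0 0 0 -7.5 0 1' 28; python3 -m crank '0 0 0 0 -3 0 1;0 0 0 0 -5.5 0 1;0 0 0 0 -5.5 0 1;0 0 0 0 -5.5 0 1'; python3 -c "
from h import *
clip=T(CAR,[[.110,0,.06]])[0]; print(clip)
goal(clip[:2],.223,CAR[2])"
```

```text
clock: 5.2
eef_pos: [0.5562, -0.2085, 0.1658]
eef_rot: [-1.282, 1.089, -1.088]
force: [-0.3, 0.1, -1.3]
grip_width: 0.226
clock: 5.7
eef_pos: [0.556, -0.2084, 0.2191]
eef_rot: [-1.282, 1.089, -1.088]
force: [-0.6, 0.2, -0.5]
grip_width: 0.227
[0.57530535 0.32508117 0.06      ]
opt 0  turn [-0.000e+00 -2.756e+00 -1.000e-03]  shift cm [-52.33  -0.38  10.55]
opt 3.141592653589793  turn [ 0.001  0.386 -0.   ]  shift cm [-52.33  -0.38  10.55]
now [ 0.556  -0.2084  0.2191] q [-0.47  0.45  1.65 -0.    1.04  0.94] t 5.7 w 0.227 F [-0.6  0.2 -0.5]
tool axes
 [[ 0.162 -0.001  0.987]
 [-0.987  0.     0.162]
 [-0.    -1.    -0.001]]
```

```bash
python3 -m crank '0 0.04 0 -5 -1 1 1;0 0.08 0 -10 -2 2 1;0 0.12 0 -15 -3 3 1;0 0.16 0 -20 -3 4 1;0 0.2 0 -25 -3 5 1'; python3 -c "
from h import *
clip=T(CAR,[[.110,0,.06]])[0]
goal(clip[:2],.25,CAR[2])"
```

```text
clock: 6.32
eef_pos: [0.5647, 0.0479, 0.2486]
eef_rot: [-1.192, 1.239, -1.237]
force: [1.1, 0.7, -1.3]
grip_width: 0.226
opt 0  turn [ 0.    -2.957 -0.003]  shift cm [-2.774e+01 -1.500e-01 -1.000e-02]
opt 3.141592653589793  turn [0.002 0.184 0.   ]  shift cm [-2.774e+01 -1.500e-01 -1.000e-02]
now [0.5647 0.0479 0.2486] q [-0.03  0.39  1.67 -0.    1.08  1.58] t 6.33 w 0.226 F [ 1.1  0.7 -1.3]
tool axes
 [[-0.039 -0.002  0.999]
 [-0.999 -0.    -0.039]
 [ 0.    -1.    -0.002]]
```

```bash
python3 -m crank '0 0.04 0 -6 0 0 1;0 0.08 0 -12 0 0 1;0 0.12 0 -18 0 0 1;0 0.16 0 -24 0 0 1;0 0.184 0 -27.7 0 0 1';python3 -m crank '0 0 0 0 0 0 1;0 0 0 0 0 0 1; 0 0 0 0 0 0 1'; python3 - <<'E'
from h import *
clip=T(CAR,[[.110,0,.06]])[0]
goal(clip[:2],.15,CAR[2])
c=r.capture("side"); d=r.capture("top")
cv2.imwrite("pics/d.png",np.hstack([crop(c,50,190,130,150,4),crop(d,90,130,65,150,4)]))
E
```

```text
clock: 6.95
eef_pos: [0.5747, 0.3256, 0.2479]
eef_rot: [-1.099, 1.371, -1.37]
force: [0.2, -0.5, -0.4]
grip_width: 0.223
clock: 7.32
eef_pos: [0.5756, 0.3218, 0.2494]
eef_rot: [-1.096, 1.371, -1.371]
force: [-0.8, 0.2, -0.6]
grip_width: 0.224
opt 0  turn [ 1.000e-03 -3.141e+00 -1.000e-03]  shift cm [-0.32  9.94 -0.1 ]
opt 3.141592653589793  turn [0.    0.    0.001]  shift cm [-0.32  9.94 -0.1 ]
now [0.5756 0.3218 0.2494] q [ 0.41  0.52  1.44 -0.    1.18  2.2 ] t 7.33 w 0.224 F [-0.8  0.2 -0.6]
tool axes
 [[-0.221 -0.     0.975]
 [-0.975 -0.    -0.221]
 [ 0.001 -1.    -0.   ]]
```

View pics/d.png

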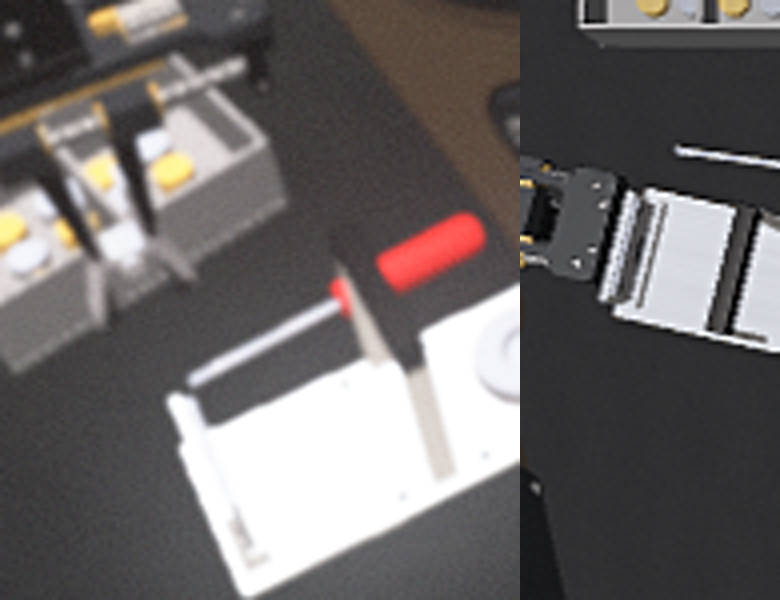

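```bash
python3 -m crank '0 0 0 -0.2 3 -0.1 1;0 0 0 -0.2 6 -0.1 1;0 0 0 -0.2 9 -0.1 1;0 0 0 -0.2 11.5 -0.1 1;0 0 0 -0.2 11.5 -0.1 1';python3 -m crank '0 0 0 0 0 0 1; 0 0 0 0 0 0 1'; python3 - <<'E'
from h import *
clip=T(CAR,[[.109,0,.06]])[0]
goal(clip[:2],.0905,CAR[2])
c=r.capture("side")
im=crop(c,65,240,75,85,7); im2=im.copy()
W=np.array([[115,-45,60],[115,45,60],[110,-45,60],[110,45,60],[120,-55,6],[120,55,6],[8,47,132],[8,-47,132]])/1e3
uv=((proj(c,T(CAR,W))-[65,240]+.5)*7-.5); print(np.round(uv))
for u in uv: cv2.circle(im2,tuple(int(v) for v in u),3,(0,0,255),-1)
cv2.imwrite("pics/e.png",cv2.resize(np.hstack([im,im2]),(794,450) if 0 else None,fx=.75,fy=.75))
E
```

```text
clock: 8.05
eef_pos: [0.5745, 0.3243, 0.1332]
eef_rot: [-1.099, 1.372, -1.371]
force: [0.0, 0.0, -0.9]
grip_width: 0.226
clock: 8.3
eef_pos: [0.5755, 0.3253, 0.1359]
eef_rot: [-1.094, 1.369, -1.371]
force: [-0.0, 0.8, -0.6]
grip_width: 0.224
opt 0  turn [-2.00e-03 -3.14e+00  3.00e-03]  shift cm [ 0.13  4.54 -0.02]
opt 3.141592653589793  turn [-0.002  0.001 -0.001]  shift cm [ 0.13  4.54 -0.02]
now [0.5755 0.3253 0.1359] q [ 0.41  0.63  1.56 -0.    0.95  2.21] t 8.3 w 0.224 F [-0.   0.8 -0.6]
tool axes
 [[-0.22   0.002  0.976]
 [-0.976  0.001 -0.22 ]
 [-0.001 -1.     0.002]]
[[199. 351.]
 [292. 564.]
 [215. 344.]
 [308. 556.]
 [218. 435.]
 [329. 693.]
 [590. 260.]
 [475.  55.]]
```

View pics/e.png

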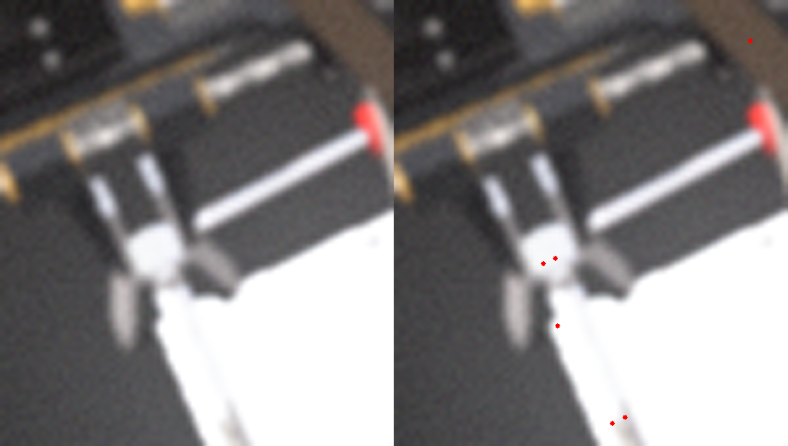

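The clamp's jaws straddle the wall: left jaw at about (122,315), right jaw at (215,265), wall top edge running between them from (170,290). Descending in small steps while watching the force.

```bash
python3 -m crank '0 0 0 0.05 1 0 1;0 0 0 0.1 2 0 1;0 0 0 0.1 2.7 0 1;0 0 0 0.1 2.7 0 1';python3 -m crank '0 0 0 0 0.5 0 1; 0 0 0 0 1 0 1; 0 0 0 0 1.4 0 1; 0 0 0 0 1.4 0 1; 0 0 0 0 1.4 0 1'; python3 - <<'E'
from h import *
clip=T(CAR,[[.109,0,.06]])[0]
goal(clip[:2],.0905,CAR[2])
c=r.capture("side")
im=crop(c,65,240,75,85,7); 
cv2.imwrite("pics/f.png",im)
E
```

```text
clock: 8.85
eef_pos: [0.5744, 0.3241, 0.1067]
eef_rot: [-1.098, 1.371, -1.37]
force: [0.3, -0.4, -0.3]
grip_width: 0.226
clock: 9.48
eef_pos: [0.5748, 0.3243, 0.0937]
eef_rot: [-1.096, 1.37, -1.37]
force: [-0.1, 2.0, -1.0]
grip_width: 0.225
opt 0  turn [-0.   -3.14  0.  ]  shift cm [0.01 0.32 0.03]
opt 3.141592653589793  turn [-0.     0.002 -0.   ]  shift cm [0.01 0.32 0.03]
now [0.5748 0.3243 0.0937] q [ 0.41  0.68  1.59 -0.    0.87  2.21] t 9.47 w 0.225 F [-0.1  2.  -1. ]
tool axes
 [[-0.219  0.     0.976]
 [-0.976 -0.    -0.219]
 [-0.    -1.     0.   ]]
```

View pics/f.png

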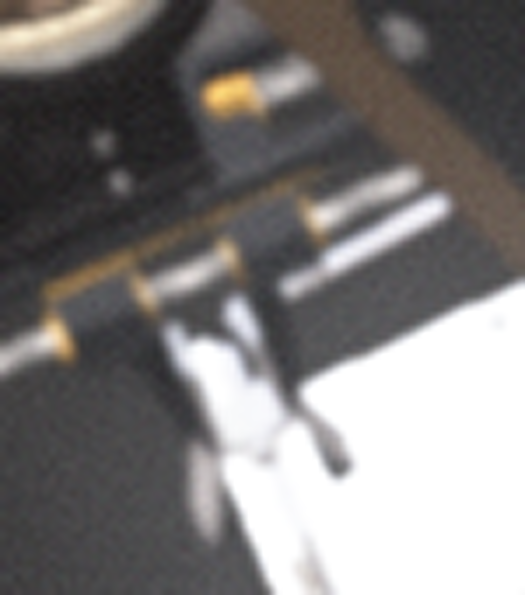

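The jaws are astride wall and plate: left jaw at (205,490) outside, right jaw at (330,440) inside. About 3 mm still to go.

```bash
python3 -m crank '0 0 0 0 0.15 0 1;0 0 0 0 0.3 0 1;0 0 0 0 0.3 0 1;0 0 0 0 0.3 0 1'; python3 -m crank '0 0 0 0 0.1 0 1;0 0 0 0 0.1 0 1;0 0 0 0 0.1 0 1'
```

```text
clock: 10.02
eef_pos: [0.5749, 0.3244, 0.091]
eef_rot: [-1.096, 1.37, -1.37]
force: [-1.1, 0.1, 6.0]
grip_width: 0.226
clock: 10.4
eef_pos: [0.575, 0.3246, 0.0908]
eef_rot: [-1.095, 1.37, -1.37]
force: [-3.5, 0.4, 12.3]
grip_width: 0.224
```

```bash
python3 -m crank '0 0 0 0 0 0 0.7;0 0 0 0 0 0 0.62;0 0 0 0 0 0 0.55;0 0 0 0 0 0 0.48;0 0 0 0 0 0 0.4' 28; python3 -m crank '0 0 0 0 0 0 0.2;0 0 0 0 0 0 0;0 0 0 0 -0.5 0 0;0 0 0 0 -1.5 0 0;0 0 0 0 -3.5 0 0' ; python3 -m crank '0 0 0 0 -4 0 0;0 0 0 0 -8 0 0;0 0 0 4 -10 0 0;0 0 0 9 -10 0 0;0 0 0 11 -10 0 0'; python3 - <<'E'
from h import *
goal(CAR[:2],.2,CAR[2])
c=r.capture("side"); d=r.capture("top")
cv2.imwrite("pics/g.png",np.hstack([crop(c,65,220,90,100,5),crop(d,100,160,70,100,5)]))
E
```

```text
clock: 11.02
eef_pos: [0.5747, 0.3242, 0.0894]
eef_rot: [-1.097, 1.37, -1.37]
force: [0.1, -0.1, 0.3]
grip_width: 0.567
clock: 11.65
eef_pos: [0.5745, 0.3241, 0.125]
eef_rot: [-1.097, 1.371, -1.37]
force: [0.8, -0.1, -1.1]
grip_width: 0.991
clock: 12.28
eef_pos: [0.5501, 0.2151, 0.2258]
eef_rot: [-1.095, 1.37, -1.372]
force: [0.2, 0.1, -0.2]
grip_width: 1.002
opt 0  turn [-1.000e-03 -3.141e+00  2.000e-03]  shift cm [-0.28  2.58  0.02]
opt 3.141592653589793  turn [-0.001  0.    -0.   ]  shift cm [-0.28  2.58  0.02]
now [0.5501 0.2151 0.2258] q [ 0.26  0.44  1.65 -0.    1.05  2.05] t 12.28 w 1.002 F [ 0.2  0.1 -0.2]
tool axes
 [[-0.221  0.001  0.975]
 [-0.975  0.    -0.221]
 [-0.    -1.     0.001]]
```

View pics/g.png

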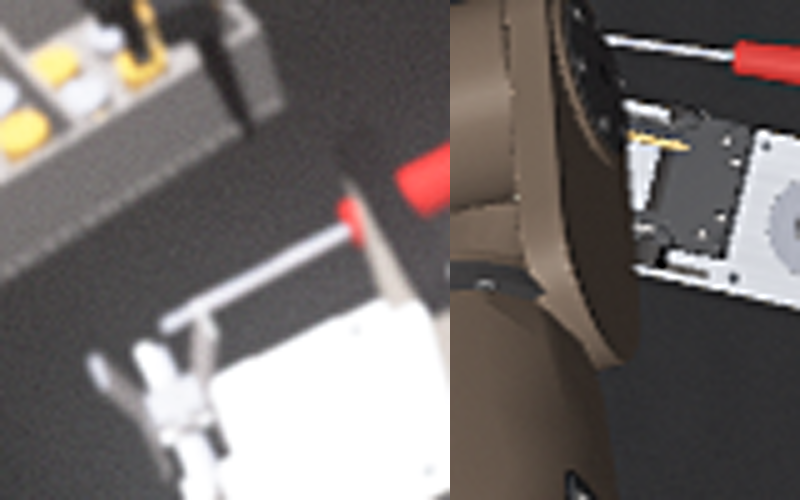

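The clamp sits on the wall with its pin at about (180,405) and handles spread to (95,365) and (205,340). Next is the handle.

```bash
python3 -m crank '0 0 0 -0.2 2 0 0;0 0 0 -0.2 2.5 0 0;0 0 0 -0.2 2.5 0 0;0 0 0 -0.2 2.5 0 0'; python3 - <<'E'
from h import *
goal(CAR[:2],.112,CAR[2])
c=r.capture("side"); W=np.array([[120,55,6],[-120,55,6],[-120,-55,6],[8,-47,132],[-8,-47,132],[-8,47,6],[8,47,6]])/1e3
im=crop(c,80,210,150,130,5)
for u in (proj(c,T(CAR,W))-[80,210]+.5)*5-.5: cv2.circle(im,tuple(int(v) for v in u),3,(0,0,255),-1)
cv2.imwrite("pics/h.png",im[:600])
E
```

```text
clock: 12.88
eef_pos: [0.5513, 0.2193, 0.2]
eef_rot: [-1.096, 1.37, -1.37]
force: [0.2, -0.1, 0.2]
grip_width: 1.002
opt 0  turn [-0.00e+00 -3.14e+00  1.00e-03]  shift cm [0.15 8.8  0.  ]
opt 3.141592653589793  turn [-0.001  0.002 -0.   ]  shift cm [0.15 8.8  0.  ]
now [0.5513 0.2193 0.2   ] q [ 0.27  0.47  1.67 -0.    1.    2.06] t 12.88 w 1.002 F [ 0.2 -0.1  0.2]
tool axes
 [[-0.219  0.001  0.976]
 [-0.976  0.    -0.219]
 [-0.    -1.     0.001]]
```

View pics/h.png

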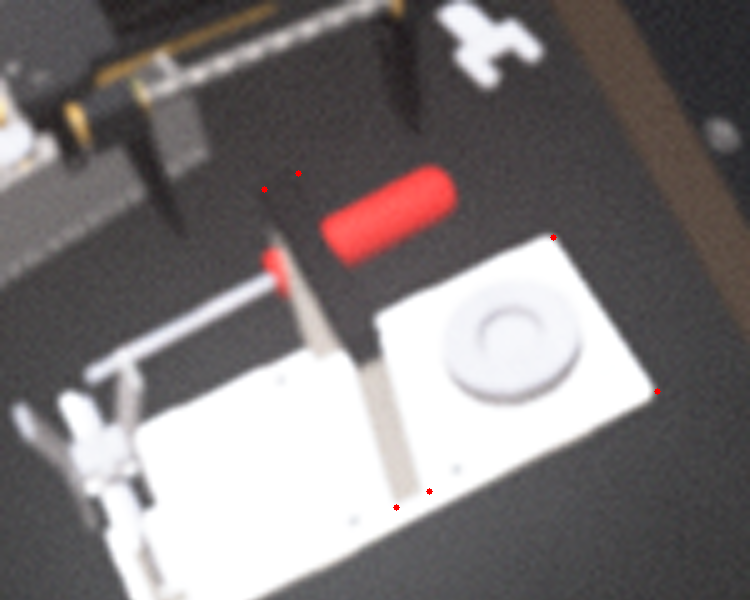

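The fitted points match the carrier's corners at (553,237) and (656,391), so it hasn't shifted. Going down to the bar and closing gently first.

```bash
python3 -m crank '0 0 0 0.05 3 0 0;0 0 0 0.1 6 0 0;0 0 0 0.15 8.3 0 0;0 0 0 0.15 8.8 0 0;0 0 0 0.15 8.8 0 0';python3 -m crank '0 0 0 0 0 0 0.4;0 0 0 0 0 0 0.6;0 0 0 0 0 0 0.7;0 0 0 0 0 0 0.8;0 0 0 0 0 0 1' 4;python3 -m crank '0 0 0 0 0 0 1;0 0 0 0 0 0 1;0 0 0 0 0 0 1;0 0 0 0 0 0 1;0 0 0 0 0 0 1' 4
```

```text
clock: 13.55
eef_pos: [0.551, 0.2175, 0.1122]
eef_rot: [-1.096, 1.37, -1.37]
force: [-0.1, 0.1, -0.1]
grip_width: 1.001
clock: 14.18
eef_pos: [0.5507, 0.2174, 0.1116]
eef_rot: [-1.096, 1.37, -1.37]
force: [0.1, -0.8, 0.2]
grip_width: 0.532
clock: 14.8
eef_pos: [0.5508, 0.2176, 0.1116]
eef_rot: [-1.096, 1.37, -1.37]
force: [1.0, 2.5, -1.1]
grip_width: 0.166
```

```bash
python3 -m crank '0 0 0 0 0 0 1;0 0 0 0 0 0 1;0 0 0 0 0 0 1' 50;python3 -m crank '0 0 0 0 -0.2 0 1;0 0 0 0 -0.5 0 1;0 0 0 0 -0.9 0 1;0 0 0 0 -1.4 0 1;0 0 0 0 -2 0 1';python3 -m crank '0 0 0 0 -0.8 0 1;0 0 0 0 -1.6 0 1;0 0 0 0 -2.4 0 1;0 0 0 0 -3.2 0 1;0 0 0 0 -4 0 1';python3 -m crank '0 0 0 0 -0.8 0 1;0 0 0 0 -1.6 0 1;0 0 0 0 -2.4 0 1;0 0 0 0 -3.2 0 1;0 0 0 0 -4 0 1';python3 -m crank '0 0 0 0 -0.7 0 1;0 0 0 0 -1.2 0 1;0 0 0 0 -1.6 0 1;0 0 0 0 -1.9 0 1;0 0 0 0 -2 0 1';python3 -m crank '0 0 0 0 0 0 1;0 0 0 0 0 0 1;0 0 0 0 0 0 1;0 0 0 0 0 0 1;0 0 0 0 0 0 1'; python3 - <<'E'
from h import *
goal(CAR[:2],.232,CAR[2])
s=r.state();print(s["torque"],s["joint_velocities"])
c=r.capture("side"); d=r.capture("top")
W=np.array([[120,55,126],[-120,55,126],[-120,-55,126]])/1e3
im=crop(c,40,170,190,190,3)
for u in (proj(c,T(CAR,W))-[40,170]+.5)*3-.5: cv2.circle(im,tuple(int(v) for v in u),2,(0,0,255),-1)
k=crop(d,150,145,70,190,3)
cv2.imwrite("pics/i.png",np.hstack([im,k]))
E
```

```text
clock: 15.18
eef_pos: [0.5508, 0.2175, 0.1116]
eef_rot: [-1.096, 1.37, -1.37]
force: [1.4, 2.9, -2.2]
grip_width: 0.168
clock: 15.8
eef_pos: [0.5506, 0.2174, 0.132]
eef_rot: [-1.097, 1.37, -1.37]
force: [-0.3, 0.5, -7.2]
grip_width: 0.165
clock: 16.42
eef_pos: [0.5507, 0.2174, 0.1722]
eef_rot: [-1.096, 1.37, -1.37]
force: [-0.4, -0.0, -7.7]
grip_width: 0.165
clock: 17.05
eef_pos: [0.5507, 0.2174, 0.2121]
eef_rot: [-1.096, 1.37, -1.37]
force: [0.3, -0.1, -7.1]
grip_width: 0.167
clock: 17.68
eef_pos: [0.5507, 0.2174, 0.2317]
eef_rot: [-1.096, 1.37, -1.37]
force: [-0.6, -1.4, -8.3]
grip_width: 0.165
clock: 18.3
eef_pos: [0.5507, 0.2174, 0.2316]
eef_rot: [-1.096, 1.37, -1.37]
force: [0.1, -0.5, -7.8]
grip_width: 0.164
opt 0  turn [ 0.   -3.14 -0.  ]  shift cm [-0.04 -0.04  0.02]
opt 3.141592653589793  turn [0.    0.002 0.   ]  shift cm [-0.04 -0.04  0.02]
now [0.5507 0.2174 0.2316] q [ 0.26  0.44  1.64 -0.    1.07  2.06] t 18.3 w 0.164 F [ 0.1 -0.5 -7.8]
tool axes
 [[-0.219 -0.     0.976]
 [-0.976 -0.    -0.219]
 [ 0.    -1.    -0.   ]]
[0.00503047 0.00430204 0.0580124 ] [ 0.0008691  -0.00061348  0.0021606   0.00042638  0.00165451  0.00068215]
```

View pics/i.png

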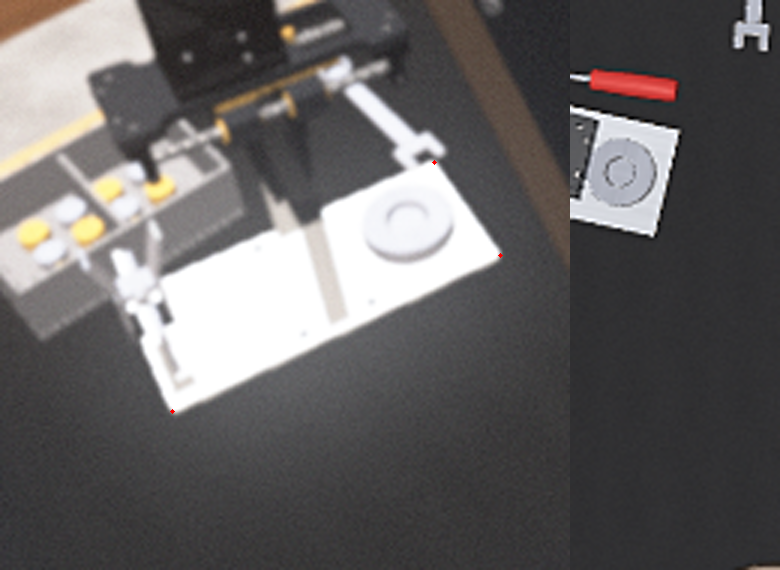

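The carrier hangs level: its corners at (172,411), (500,255) and (434,162) all fall on the points predicted for a straight 12 cm lift. The clamp is on the wall at about (138,285) and the bearing is on its stub at (408,222). Handing in.

```bash
python3 -c "
from workcell import r
print(r.sign_off()); print(r.state()['clock'])"
```

```text
the job is handed in; nothing more can be done
None
the job is handed in; nothing more can be done
```

The job is done and handed in at about 18.4 s of the 58 s allowed. The clamp is clipped over the end wall and cover plate, and the carrier is held level in the air by its handle.

- **Clamp:** I squeezed it off the strip at 28 N, lowered it astride the wall until the pin touched the edge (about 12 N), and released it. Later pictures show it staying on by itself.
- **Lift:** I gripped the handle bar at 50 N and raised it straight up 12 cm.
- **Last checks:**
  - The TCP rose from 0.112 to 0.232 m with no change in tilt, and the joint speeds were near zero.
  - The load reads about 7.8 N, which fits the carrier with everything on it.
  - The visible carrier corners matched their predicted level positions in the side view.
  - The clamp and bearing are in place.

No check failed or disagreed. The arm partly hid the wall end from the top camera, so the clamp's seating was judged only from the side view and the contact force. In the last picture I saw only the screwdriver and part of the wrench; I did not recheck the other bystanders, but the arm's path stayed clear of them.

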